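# Make up the fitting kits for two measuring cells

### The arm

A 6-joint arm with a two-finger parallel gripper is mounted at the origin on the work surface. World frame = base frame: x ahead of the robot, y to its left, z up, the work surface at z = 0. Lengths are in m, angles in rad, forces in N, time in s.
With the tool pointing down it reaches from about 0.275 to 1 m from the base axis. Payload 8.4 kg.
Tool frame: the origin (TCP) lies on the centre line of the jaws, within the pads' length; the fingertips stand 17 mm ahead of it and the grasp point (between the pads) lies 2 mm behind it (bot.tcp_to_tips is the y of the fingertips in the tool frame, in m); y points along the fingers, z is the direction in which the jaws open and shut, and the axes are right-handed (so a half turn about y gives the same grasp; the last joint's range is limited). The gripper opens to 85 mm and grips with 20 to 120 N. Pads are 22 mm wide; open, the fingers measure 114 mm over their backs; the gripper's body (76 mm by 85 mm) begins 54 mm behind the grasp point. The pads swing forward as they close: fully open they stand 13 mm farther back than shut.
Start: joints at [-1.136, 0.353, 1.633, -0, 1.155, -0.002], TCP at [0.264, -0.566, 0.219] pointing down, gripper open.
Joint ranges: [-2.63, 2.63], [-0.92, 2.1], [0.06, 2.66], [-1.3, 4.44], [0, 2.69], [-3.02, 3.02]. Speed limits (rad/s): [2.22, 2.22, 2.79, 3.14, 3.14, 3.14].

### API

Orientations are given as a unit quaternion [x, y, z, w].
In Python, from workcell import bot, hand, kinematics, get_obs, vision, hand_in gives the robot as it stands. The module is installed in compiled form; this text tells all that it offers. Calls block until the motion is done:
- bot.reach(position, orientation): joint-space move of the TCP to a pose.
- bot.servo_line(position, ori=None, velocity=0.15): straight line of the TCP; ori=None keeps the orientation; velocity is the mean speed in m/s.
- bot.goto_joints(angles): joint-space move.
- hand.move_gripper(opening, strength=None): finger opening in m; strength is the grip in N (None keeps the last); returns when the fingers have stopped.
- bot.dwell(seconds).
- kinematics.solve_ik(position, orientation): joint angles nearest the present ones, or None.
- get_obs(): the state.
- vision.read_camera(name): name is "side" or "top" or "wrist"; returns a dict with "frame" (400x640x3 uint8, red, green, blue), "intrinsics" (3x3 intrinsics, pixels), "view" (4x4, takes a point from world to camera coordinates). Camera axes: x right, y down, z forward; pixel columns grow to the right and rows downward; lengths in m; the calibration is good to about 2 mm. A picture is of the moment at which its call begins. There is no depth.
A pose or a line that the arm cannot do raises bot.IKError and nothing moves.
- hand_in(): hands the job in, once; it reports no verdict.
The state is a dict: "time_s": time; "joint_pos": joint angles; "joint_vel": joint speeds; "joint_efforts": joint torques, N m; "position": TCP position; "orientation": TCP orientation; "wrist_force": force on the tool from outside, world axes, zero at the start; "ft_torque": the same for the moment, N m; "gripper_width": finger opening in m.
Only numpy, scipy, OpenCV 4.12 (cv2) and the standard library are available. Lean on these libraries where they do the work, as an engineer would, in place of code of your own. Each camera call takes 0.05 s, during which the arm holds its last target.

### The job

Make up the fitting kits for the two blue measuring cells from the stock on the black mat: the large sensor, the large white collar and the aluminium mounting foot go in the tray with the large round cell, the small sensor and the blanking plug in the tray with the small square cell, each standing or lying flat on the floor of the pocket cut for it, the same way up as in the stock. Set the sensors down, do not drop them or knock them over. The small collar is a spare: leave it where it lies, and do not disturb the beaker.

Things in the scene. Friction and masses are not known exactly. Their poses are not given: they have to be found in the camera images.
- round_kit: Fixed white tray 237x226 with large round blue cell (100 across, top 59 up, centre x=+55). Origin: centre underside, z up, x from pockets to cell. Rim 20 high, grey insert 14 high, pockets 8 deep (floor z=6), all at x=-60: 56 round at y=-76 for large sensor; oblong 76 (x) by 40 (y) at y=0 for foot; 66 round at y=+70 for large collar. All mm; pockets about 16 wider than the parts.
- square_kit: Fixed white tray 212x172 with small square blue cell (76x76, top 54 up, centre x=+52). Origin: centre underside, z up, x from pockets to cell. Rim 20 high, grey insert 14 high, round pockets 8 deep (floor z=6), both at x=-52: 46 wide at y=-38 for small sensor; 51 wide at y=+38 for blanking plug. All mm. Both trays face the robot with their pockets.
- large_sensor: Larger stainless sensor, standing upright on its flange on the black stock mat (2 mm thick) with its connector up. Flange 40 mm diameter, 6 mm thick; barrel 30 mm diameter from 6 to 48 mm up; connector 16 mm diameter on top, 62 mm tall in all; about 0.2 kg. Origin: centre of the underside, z up. Delicate: must not be dropped or knocked over.
- small_sensor: Smaller stainless sensor, standing upright on its flange on the stock mat, connector up. Flange 30 mm diameter, 6 mm thick; barrel 20 mm diameter from 6 to 38 mm up; connector 12 mm diameter on top, 50 mm tall in all; about 0.08 kg. Origin: centre of the underside, z up. Delicate: must not be dropped or knocked over.
- large_collar: Larger of two white plastic collars (plain rings) lying flat on the stock mat: outer diameter 50 mm, bore 31 mm, 22 mm high, about 35 g. Origin: centre of the underside, z up. 
- small_collar: Smaller white plastic collar lying flat on the stock mat: outer diameter 36 mm, bore 21 mm, 16 mm high. A spare: it belongs to neither kit and stays where it is. Origin: centre of the underside, z up. 
- foot: Aluminium mounting foot for the large sensor, lying on its base on the stock mat: base bar 60 mm along x, 24 mm along y, 8 mm thick with a screw hole at each end; in the middle a saddle 28 mm along x and 24 mm along y, 18 mm tall at its hollow, with two cheeks up to 26 mm at its x ends. About 60 g. Grasp it across y (24 mm, flat sides). Origin: centre of the underside, z up. 
- plug: Stainless blanking plug standing on its hexagon head on the stock mat, thread up: hexagon 30 mm across flats and 12 mm high, black seal 25 mm diameter above it, then a thread 20 mm diameter from 14 to 29 mm up. About 70 g. Origin: centre of the underside, z up. 
- beaker: Bystander: empty glass beaker, 60 mm diameter at the rim, 70 mm tall, standing on the bench just beyond the far edge of the stock mat. Origin: centre of the underside, z up. 
Not all that is in view belongs to the job. Leave any pink or red look-alike of the foot alone. What is shaped like the small_sensor but pink is not meant.

How it is judged:
At the end, for the whole second after the job is handed in: Each of the five parts is in its own pocket: within 12 mm of the pocket's centre along each tray axis, down on the pocket floor (no more than 2.5 mm above it), upright within 0.1 rad, and at rest; the small collar is within 15 mm of where it started (x of large_sensor in the frame of round_kit between -0.072 and -0.048 m and y of large_sensor in the frame of round_kit between -0.088 and -0.064 m and z of each of large_sensor, foot, large_collar in the frame of round_kit below 0.0085 m and angle between each of large_sensor, foot, large_collar, small_sensor, plug's own z axis and vertical below 0.1 rad and linear speed of each of large_sensor, foot, large_collar, small_sensor, plug below 0.02 m/s and x of foot in the frame of round_kit between -0.072 and -0.048 m and y of foot in the frame of round_kit between -0.012 and 0.012 m and x of large_collar in the frame of round_kit between -0.072 and -0.048 m and y of large_collar in the frame of round_kit between 0.058 and 0.082 m and x of small_sensor in the frame of square_kit between -0.064 and -0.04 m and y of small_sensor in the frame of square_kit between -0.05 and -0.026 m and z of each of small_sensor, plug in the frame of square_kit below 0.0085 m and x of plug in the frame of square_kit between -0.064 and -0.04 m and y of plug in the frame of square_kit between 0.026 and 0.05 m and distance of small_collar from where it was at the start of the episode below 0.015 m); the robot touches nothing.
It fails at once if a sensor falls free of the fingers (faster than 0.7 m/s: a drop of more than about 25 mm, or a fall) (contact force between the fingers and large_sensor below 0.05 N and linear speed of large_sensor above 0.7 m/s).
It fails at once if a sensor falls free of the fingers (faster than 0.7 m/s: a drop of more than about 25 mm, or a fall) (contact force between the fingers and small_sensor below 0.05 N and linear speed of small_sensor above 0.7 m/s).
It fails at once if a sensor is knocked over (leans more than 1 rad) (angle between any of large_sensor, small_sensor's own z axis and vertical above 1 rad).
It fails at once if the beaker is knocked (moved more than 20 mm or tipped) (distance of beaker from where it was at the start of the episode above 0.02 m or angle between beaker's own z axis and vertical above 0.3 rad).
It also fails if it takes over 128 s, if anything falls off the work surface, if the arm or the gripper's body presses on something with over 40 N, if the wrist force passes 120 N, or if a joint passes its speed limit or range.

## Working session

There is one attempt and no reset: what is moved stays moved. The work goes in short steps, each a Python script; the robot and the scene stay as the last script left them, time stands still between calls to the robot, and variables do not carry over. Pictures are saved under pics/ and viewed, and the job is handed in when it is done.

```bash
mkdir -p pics; ls; python3 - <<'E'
from workcell import bot, hand, kinematics, get_obs, vision
import cv2, numpy as np
for n in ["side","top","wrist"]:
    c=vision.read_camera(n); cv2.imwrite(f"pics/{n}0.png",c["frame"][:,:,::-1]); np.savez(f"pics/{n}0.npz",**c)
    print(n,np.round(c["intrinsics"],1).tolist(),np.round(c["view"],3).tolist())
o=get_obs(); print(o["time_s"],o["position"],o["orientation"],bot.tcp_to_tips, o["gripper_width"],o["wrist_force"])
E
```

```text
pics
side [[515.0, 0.0, 316.2], [0.0, 515.0, 200.2], [0.0, 0.0, 1.0]] [[0.924, -0.381, 0.006, -0.577], [-0.27, -0.667, -0.695, 0.212], [0.269, 0.64, -0.719, 1.048], [0.0, 0.0, 0.0, 1.0]]
top [[479.9, 0.0, 325.9], [0.0, 479.9, 205.2], [0.0, 0.0, 1.0]] [[-0.005, -1.0, 0.02, -0.001], [-0.994, 0.003, -0.108, 0.624], [0.108, -0.02, -0.994, 1.066], [0.0, 0.0, 0.0, 1.0]]
wrist [[280.5, 0.0, 320.8], [0.0, 280.5, 196.7], [0.0, 0.0, 1.0]] [[0.424, -0.906, -0.001, -0.622], [-0.862, -0.404, 0.305, -0.04], [-0.277, -0.128, -0.952, 0.38], [0.0, 0.0, 0.0, 1.0]]
0.15 [ 0.26424783 -0.56599339  0.21876916] [-0.15327839  0.69065558 -0.68996591  0.15312625] 0.017 0.08529198213416324 [-0.06035922  0.35607437  0.00690192]
```

View pics/side0.png

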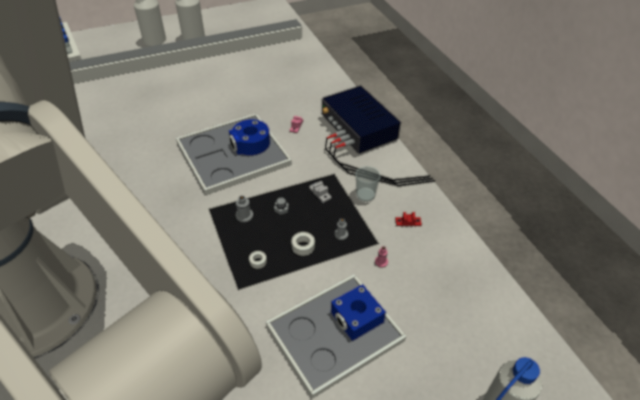

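View pics/top0.png

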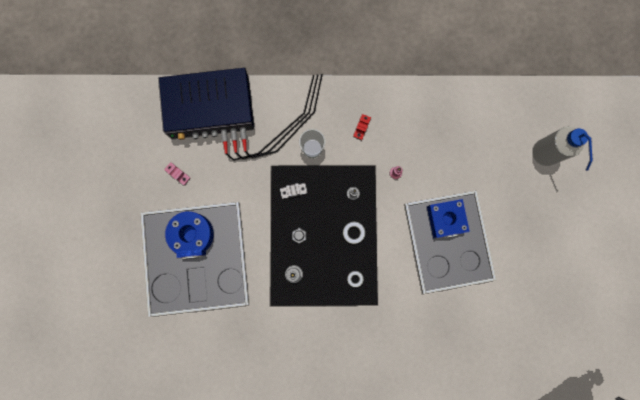

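View pics/wrist0.png

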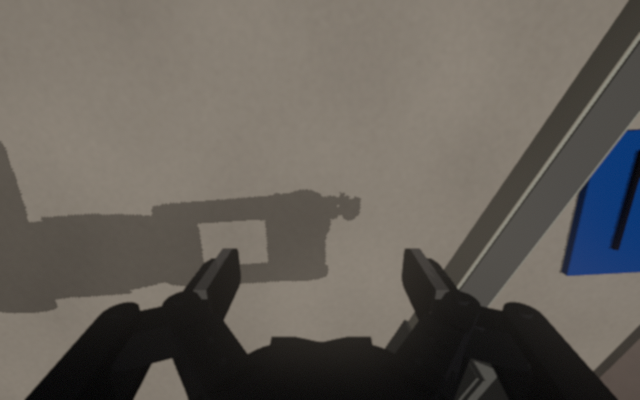

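Candidates, in top-image pixels:
- **Large sensor:** (293,273), bigger. The small sensor is at (353,193), and the pink look-alike at (396,172) is rejected.
- **Foot:** the silver one at (293,190). The pink (177,174) and red (362,127) ones are rejected.
- **Collars:** large at (354,233), small at (355,279), which stays.
- **Plug:** (299,235).
- **Beaker:** (312,147).

Next I'll check a close crop and take rough positions.

```bash
cat > h.py <<'E'
import numpy as np, cv2
from scipy.spatial.transform import Rotation as R
def pose(c):
    V=c["view"]; return V[:3,:3],V[:3,3]
def ray(c,uv):
    Rm,t=pose(c); d=Rm.T@np.linalg.inv(c["intrinsics"])@np.array([uv[0],uv[1],1.]); return -Rm.T@t,d/np.linalg.norm(d)
def onz(c,uv,z):
    o,d=ray(c,uv); return o+d*(z-o[2])/d[2]
def tri(obs):
    A=np.zeros((3,3));b=np.zeros(3)
    for c,uv in obs:
        o,d=ray(c,uv);P=np.eye(3)-np.outer(d,d);A+=P;b+=P@o
    p=np.linalg.solve(A,b); return p,[float(np.linalg.norm((np.eye(3)-np.outer(ray(c,u)[1],ray(c,u)[1]))@(p-ray(c,u)[0]))) for c,u in obs]
def proj(c,p):
    Rm,t=pose(c); q=(c["intrinsics"]@(Rm@np.atleast_2d(p).T+t[:,None])).T; return q[:,:2]/q[:,2:]
def ori(psi):
    # tool y down; z (jaw opening) horizontal at angle psi from world x
    z=np.array([np.cos(psi),np.sin(psi),0]);y=np.array([0,0,-1.]);x=np.cross(y,z)
    return R.from_matrix(np.column_stack([x,y,z])).as_quat()
E
python3 - <<'E'
from h import *
T=dict(np.load("pics/top0.npz")); S=dict(np.load("pics/side0.npz")); W=dict(np.load("pics/wrist0.npz"))
for n,uv,z in [("LS",(293,273),.064),("SS",(353,193),.052),("LC",(354,233),.024),("SC",(355,279),.018),("plug",(299,235),.03),("foot",(293,190),.02),("beaker",(312,147),.07),
 ("pLC",(165,288),.014),("pF",(197,284),.014),("pLS",(231,280),.014),("pP",(438,266),.014),("pSS",(470,260),.014)]: print(n,onz(T,uv,z).round(3))
for n,a,b in [("LS",(293,270),(242,200)),("LC",(354,233),(303,242))]: print(n,[x for x in tri([(T,a),(S,b)])])
o=ray(W,(320,200))[0]; print("wristcam",o, "top",ray(T,(0,0))[0])
M=R.from_quat([-0.15327839,0.69065558,-0.68996591,0.15312625]).as_matrix();print("tool axes\n",M.round(3)); print("cam in tool",M.T@(o-np.array([.26425,-.566,.21877])), (M.T@W["view"][:3,:3].T).round(3))
im=cv2.imread("pics/top0.png"); cv2.imwrite("pics/top_crop.png",cv2.resize(im[155:315,250:410],None,fx=3.7,fy=3.7,interpolation=cv2.INTER_CUBIC))
E
```

```text
LS [0.471 0.07  0.064]
SS [ 0.649 -0.065  0.052]
LC [ 0.56  -0.068  0.024]
SC [ 0.455 -0.07   0.018]
plug [0.556 0.058 0.03 ]
foot [0.661 0.073 0.02 ]
beaker [0.751 0.028 0.07 ]
pLC [0.437 0.363 0.014]
pF [0.446 0.291 0.014]
pLS [0.455 0.214 0.014]
pP [ 0.484 -0.262  0.014]
pSS [ 0.497 -0.337  0.014]
LS [array([0.4735795 , 0.07155567, 0.05316868]), [0.0039359392159757705, 0.00393593921597575]]
LC [array([ 0.56230092, -0.06890006,  0.01857306]), [0.0018284542603870097, 0.00182845426038707]]
wristcam [ 0.33406395 -0.53135972  0.37347197] top [0.50481949 0.01864096 1.12723174]
tool axes
 [[-0.906 -0.     0.423]
 [-0.423  0.001 -0.906]
 [-0.    -1.    -0.001]]
cam in tool [-0.07791359 -0.15469994 -0.00200931] [[-0.001  0.952  0.305]
 [ 0.    -0.305  0.952]
 [ 1.     0.001 -0.   ]]
```

View pics/top_crop.png

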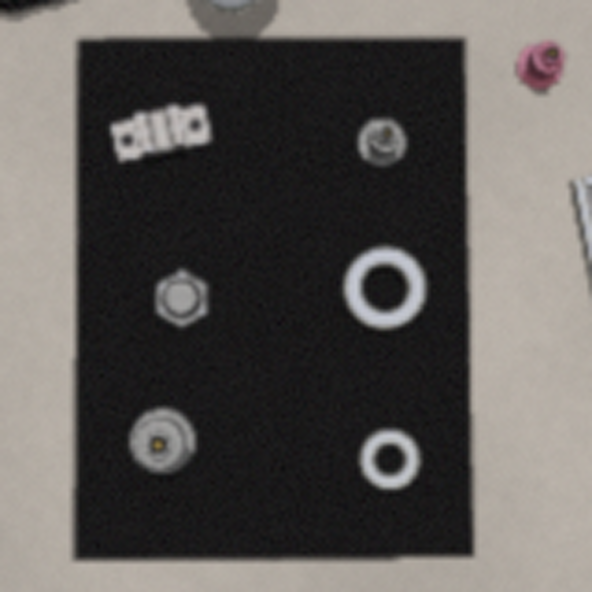

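Crop: the foot (160,130), small sensor (383,140), plug (181,298), large collar (385,287), large sensor (162,440) and small collar (390,460) are all as described. The pink sensor is off the mat at (540,66). Next is a wrist-camera survey from three places.

```bash
python3 - <<'E'
from workcell import bot, hand, kinematics, get_obs, vision
from h import *
for i,y in enumerate([-.17,0.0,.17]):
    bot.reach([.55,y,.24],ori(-np.pi/2)); bot.dwell(.3)
    c=vision.read_camera("wrist"); cv2.imwrite(f"pics/w{i+1}.png",c["frame"][:,:,::-1]); np.savez(f"pics/w{i+1}.npz",**c)
    o=get_obs(); print(o["time_s"],o["position"],o["joint_pos"].round(2) if hasattr(o["joint_pos"],"round") else o["joint_pos"])
E
```

```text
2.2833 [ 0.5499046  -0.17037077  0.23995788] [-0.3   0.26  1.72 -0.    1.17  1.27]
3.35 [ 0.55005596 -0.00087454  0.2399332 ] [-0.    0.22  1.77 -0.    1.15  1.57]
4.4167 [0.55016566 0.16912903 0.2400541 ] [ 0.3   0.26  1.72 -0.    1.17  1.87]
```

View pics/w1.png

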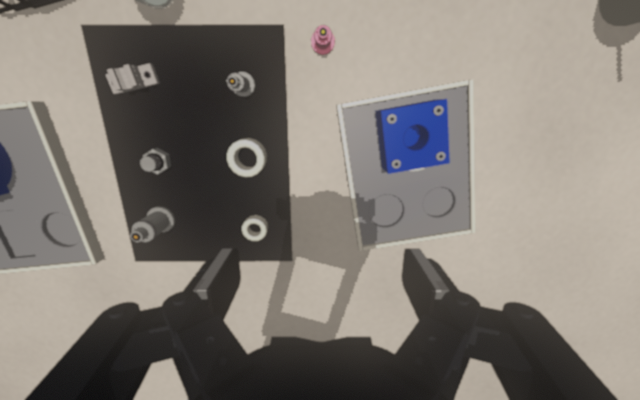

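View pics/w2.png

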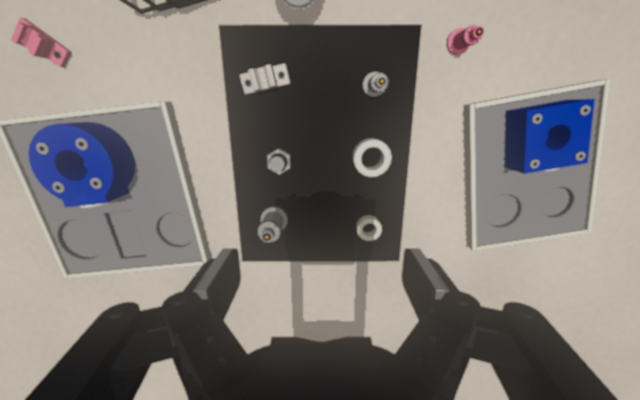

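View pics/w3.png

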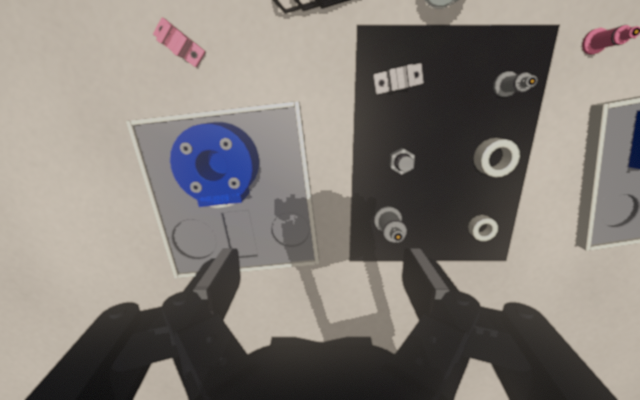

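The three wrist views show all six parts and both trays. I'll enlarge them to pick pixels.

```bash
python3 - <<'E'
import cv2
def crop(n,x0,y0,x1,y1,f,out):
    im=cv2.imread(f"pics/{n}.png")[y0:y1,x0:x1]; im=cv2.resize(im,None,fx=f,fy=f,interpolation=cv2.INTER_CUBIC)
    for x in range((x0+19)//20*20,x1,20): cv2.line(im,((x-x0)*f+f//2,0),((x-x0)*f+f//2,6),(0,255,255),1); cv2.putText(im,str(x),((x-x0)*f-8,18),0,.35,(0,255,255),1)
    for y in range((y0+19)//20*20,y1,20): cv2.line(im,(0,(y-y0)*f+f//2),(6,(y-y0)*f+f//2),(0,255,255),1); cv2.putText(im,str(y),(8,(y-y0)*f+4),0,.35,(0,255,255),1)
    cv2.imwrite(f"pics/{out}.png",im)
crop("w1",330,75,480,255,3,"c1t"); crop("w3",125,95,325,285,3,"c3t")
for n,x0 in [("w1",90),("w2",225),("w3",355)]: crop(n,x0,55,x0+190,250,3,"cm"+n)
E
```

```text
(no output)
```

View pics/c1t.png

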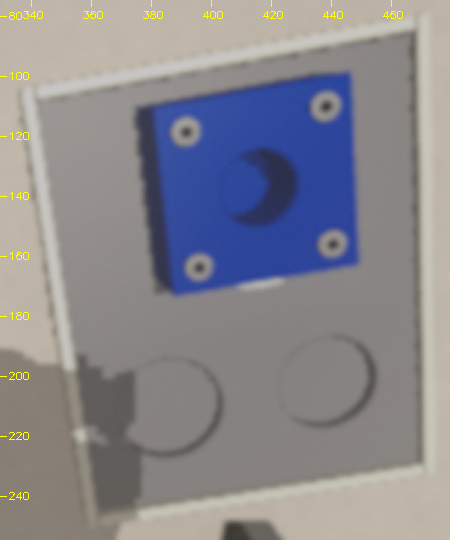

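View pics/c3t.png

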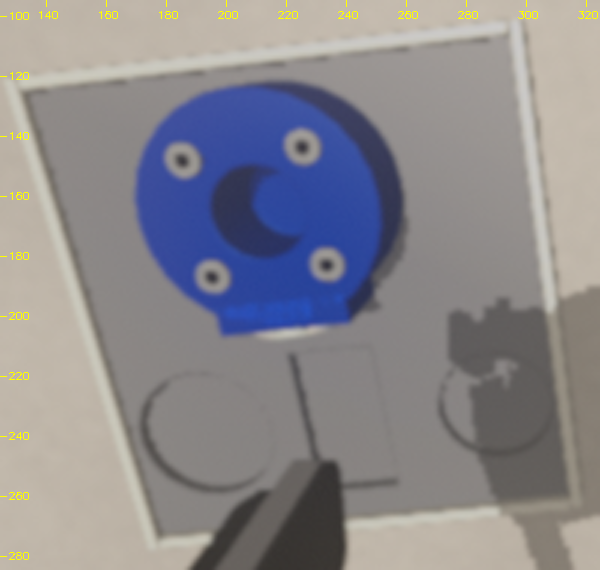

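View pics/cmw1.png

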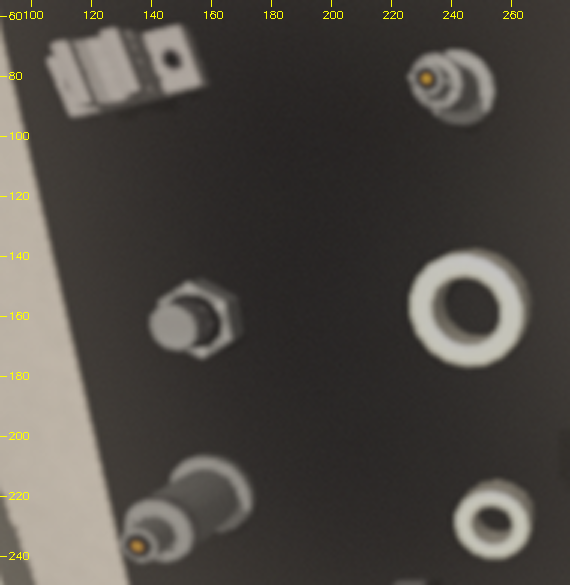

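View pics/cmw2.png

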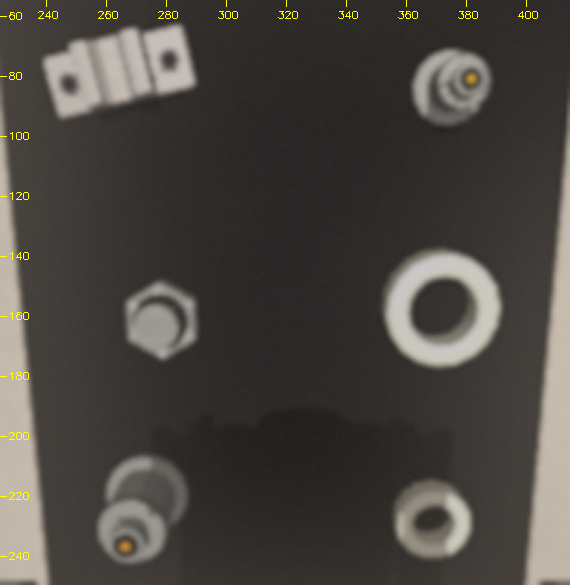

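View pics/cmw3.png

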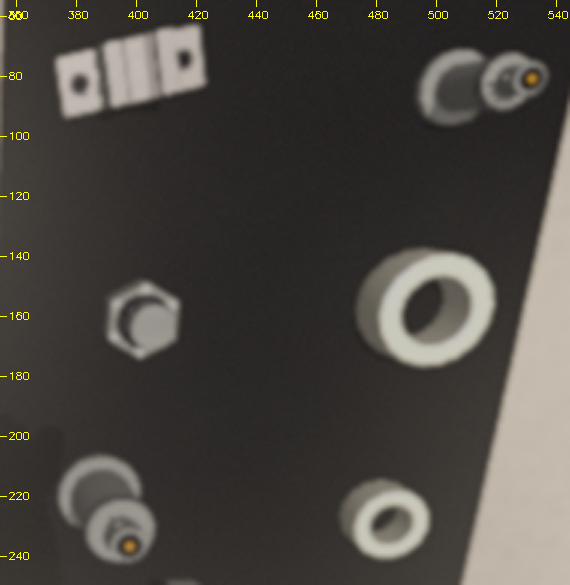

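```bash
cat > meas.py <<'E'
from h import *
from scipy.optimize import least_squares
W={i:dict(np.load(f"pics/w{i}.npz")) for i in (1,2,3)}
O={"SS":{1:(232,81),2:(382,81),3:(532.3,81)},"LS":{1:(135.7,237),2:(266.7,237),3:(398,237)},
"plug":{1:(147.7,164),2:(276.7,163.7),3:(406,164)},"LC":{1:(245.7,157.7),2:(373,157.7),3:(500.7,158)},
"SC":{1:(254,229.7),2:(369.3,229),3:(485.3,229.3)},"footA":{2:(247.7,82.7),3:(381.7,82.7)},"footB":{1:(147.3,74.3),2:(281.3,75),3:(416.3,74.7)}}
P={}
for k,v in O.items():
    P[k],r=tri([(W[i],uv) for i,uv in v.items()]); print(k,P[k].round(4),"res mm",(1e3*np.array(r)).round(1))
d=P["footA"]-P["footB"]; print("foot mid",(P["footA"]+P["footB"])/2,"yaw deg",np.degrees(np.arctan2(d[1],d[0])),np.linalg.norm(d))
C={"square":(.212,.172,{1:[(338,104.3),(473.3,80),(473.3,232.3),(361.7,249)],2:[(470,105),(607,82),(588,232),(474,249)]},{"plug":(-.052,.038),"SS":(-.052,-.038)}),
"round":(.237,.226,{3:[(127,124),(298,101.7),(318.3,264),(175.7,277.7)],2:[(2,122),(165,102),(205,262),(68,275)]},{"LS":(-.06,-.076),"foot":(-.06,0),"LC":(-.06,.07)})}
for n,(lx,ly,im,pk) in C.items():
    loc=np.array([[1,1],[1,-1],[-1,-1],[-1,1]])*[lx/2,ly/2]
    def world(q,l):
        c,s=np.cos(q[2]),np.sin(q[2]); return np.column_stack([np.atleast_2d(l)@np.array([[c,s],[-s,c]])+q[:2],np.full(len(np.atleast_2d(l)),q[3])])
    f=lambda q:np.concatenate([(proj(W[i],world(q,loc))-np.array(uv)).ravel() for i,uv in im.items()])
    s=least_squares(f,[.5,-.3 if n=="square" else .3,0,.02]); q=s.x
    print(n,q.round(4),"yaw deg",np.degrees(q[2]).round(2),"px res",np.abs(s.fun).max().round(2))
    for k,l in pk.items():
        w=world(q,[l])[0]; w[2]=.014; print("  pocket",k,w[:2].round(4),{i:proj(W[i],w)[0].round(1).tolist() for i in im})
E
python3 meas.py
```

```text
SS [ 0.6547 -0.0686  0.0532] res mm [0.1 0.1 0.1]
LS [0.4666 0.0707 0.065 ] res mm [0.1 0.1 0. ]
plug [0.5556 0.0585 0.0307] res mm [0.3 0.4 0.1]
LC [ 0.5623 -0.0689  0.0236] res mm [0.  0.2 0.2]
SC [ 0.4557 -0.0708  0.0174] res mm [0.6 0.6 0.1]
footA [0.6563 0.0932 0.0118] res mm [0. 0.]
footB [0.6657 0.0501 0.0108] res mm [0.3 0.4 0.1]
foot mid [0.66097183 0.07161391 0.01129675] yaw deg 102.25134445996953 0.04413644323212604
square [ 0.5391 -0.2958  0.173   0.0119] yaw deg 9.91 px res 2.44
  pocket plug [ 0.4813 -0.2673] {1: [388.6, 212.1], 2: [505.4, 212.1]}
  pocket SS [ 0.4944 -0.3421] {1: [441.4, 203.6], 2: [559.3, 203.5]}
round [0.5021 0.3012 0.1088 0.0105] yaw deg 6.23 px res 3.11
  pocket LS [0.4507 0.2191] {3: [288.2, 231.6], 2: [173.7, 231.7]}
  pocket foot [0.4425 0.2947] {3: [237.8, 236.7], 2: [124.0, 236.8]}
  pocket LC [0.4349 0.3642] {3: [192.0, 241.4], 2: [78.8, 241.4]}
```

```bash
cat > over.py <<'E'
from h import *
from scipy.optimize import least_squares
W={i:dict(np.load(f"pics/w{i}.npz")) for i in (1,2,3)}
pk={"square":[(-.052,-.038),(-.052,.038)],"round":[(-.06,-.076),(-.06,0),(-.06,.07)]}
ob={"square":(1,[(438.7,201.7),(387.3,210.7)]),"round":(3,[(290.3,229.3),(240,233.7),(193.3,238.7)])}
def T(q,l,z):
    c,s=np.cos(q[2]),np.sin(q[2]); l=np.atleast_2d(l); return np.column_stack([l@np.array([[c,s],[-s,c]])+q[:2],np.full(len(l),z)])
Q={}
for n in pk:
    i,uv=ob[n]; f=lambda q:(proj(W[i],T(q,pk[n],.014))-np.array(uv)).ravel()
    s=least_squares(f,[.5,-.3 if n=="square" else .3,0.1]); Q[n]=s.x; print(n,s.x.round(4),np.degrees(s.x[2]),np.abs(s.fun).max()); print(T(s.x,pk[n],.014).round(4))
def draw(i,F=3):
    im=cv2.resize(cv2.imread(f"pics/w{i}.png"),None,fx=F,fy=F,interpolation=cv2.INTER_CUBIC)
    def pl(pts,col): cv2.polylines(im,[np.round((proj(W[i],pts)+.5)*F).astype(int)],True,col,1)
    a=np.linspace(0,2*np.pi,60)[:-1]; ci=lambda d:np.column_stack([np.cos(a),np.sin(a)])*d/2
    re=lambda x,y:np.array([[1,1],[1,-1],[-1,-1],[-1,1]])*[x/2,y/2]
    for n,(x,y) in {"square":(.212,.172),"round":(.237,.226)}.items():
        for z,c in ((.02,(0,255,0)),(0,(0,0,255))): pl(T(Q[n],re(x,y),z),c)
    for d,l in ((.046,pk["square"][0]),(.051,pk["square"][1])): pl(T(Q["square"],ci(d)+l,.014),(0,255,255))
    for d,l in ((.056,pk["round"][0]),(.066,pk["round"][2])): pl(T(Q["round"],ci(d)+l,.014),(0,255,255))
    pl(T(Q["round"],re(.076,.04)+pk["round"][1],.014),(0,255,255))
    for (x,y),d,z in (((.6547,-.0686),.03,.008),((.4666,.0707),.04,.008),((.5556,.0585),.02,.031),((.5623,-.0689),.05,.024),((.6547,-.0686),.02,.04),((.4666,.0707),.03,.05)):
        pl(T([x,y,0],ci(d),z),(255,255,0))
    return im
if __name__=="__main__":
    a=draw(3); cv2.imwrite("pics/o3.png",a[270:870,370:980]); a=draw(1); cv2.imwrite("pics/o1.png",a[210:780,960:1460]); a=draw(2);cv2.imwrite("pics/o2.png",a[150:750,640:1260])
E
python3 over.py
```

```text
square [ 0.5415 -0.292   0.1848] 10.588336190731704 0.7045964843040338
[[ 0.4973 -0.3389  0.014 ]
 [ 0.4834 -0.2642  0.014 ]]
round [0.5065 0.2976 0.1032] 5.912809619978375 0.33731580512613846
[[0.4547 0.2159 0.014 ]
 [0.4468 0.2914 0.014 ]
 [0.4396 0.3611 0.014 ]]
```

View pics/o3.png

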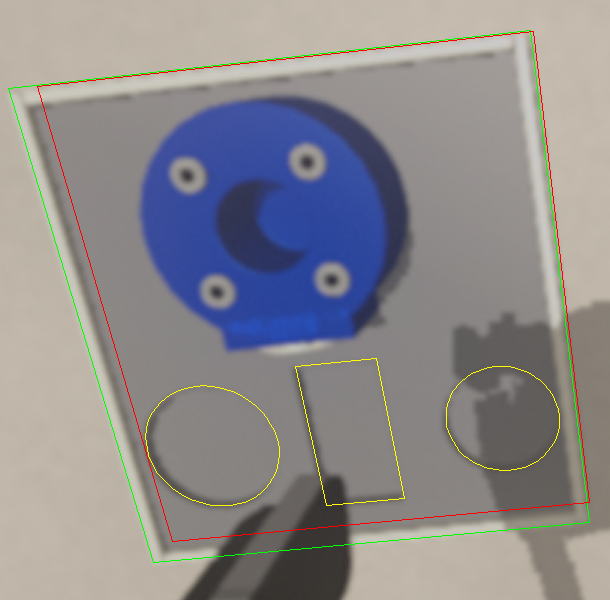

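View pics/o1.png

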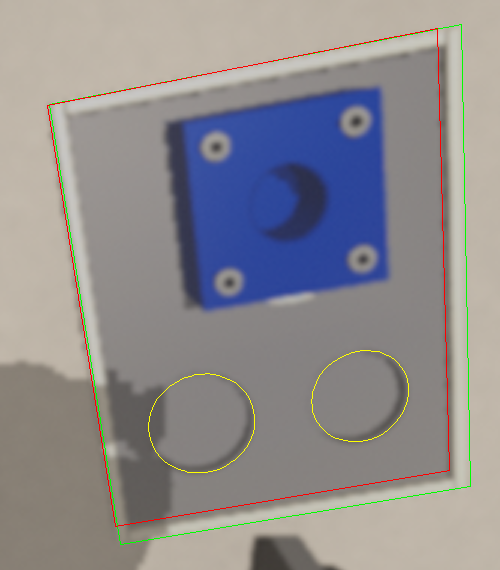

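View pics/o2.png

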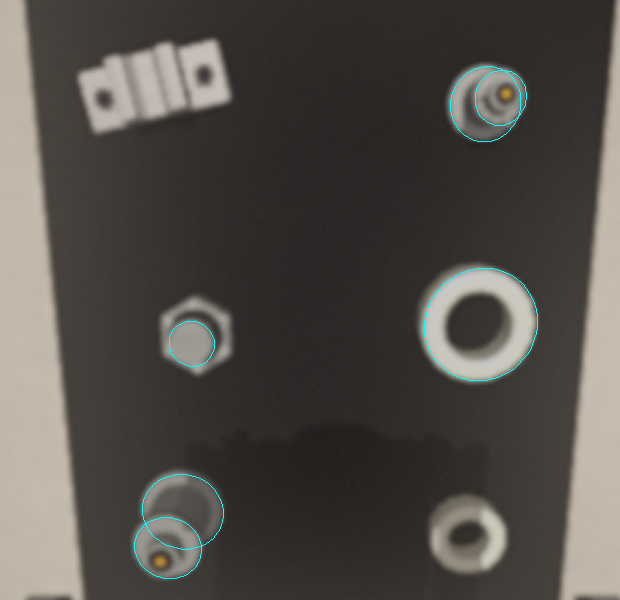

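The overlays agree to about 1–2 mm, and the measured heights (LS top 65, SS 53, LC 24, plug 31 mm) match the text plus the 2 mm mat. I'll start with the large sensor.

```bash
cat > act.py <<'E'
from workcell import bot, hand, kinematics, get_obs, vision
from h import *
OBJ={"LS":(.4666,.0707),"SS":(.6547,-.0686),"plug":(.5556,.0585),"LC":(.5623,-.0689),"foot":(.661,.0716)}
PKT={"LS":(.4545,.2160),"foot":(.4465,.2918),"LC":(.4393,.3614),"SS":(.4970,-.3392),"plug":(.4830,-.2645)}
D=np.pi/180
def snap(cam,name):
    c=vision.read_camera(cam); cv2.imwrite(f"pics/{name}.png",c["frame"][:,:,::-1]); np.savez(f"pics/{name}.npz",**c); return c
def st(tag=""):
    o=get_obs(); print(tag,"t",round(o["time_s"],2),"p",np.round(o["position"],4),"F",np.round(o["wrist_force"],1),"w",round(o["gripper_width"],4)); return o
def pick(n,z,psi,opening,grip=40,up=.18):
    hand.move_gripper(opening); x,y=OBJ[n]
    bot.reach([x,y,up],ori(psi)); bot.servo_line([x,y,z+.03],velocity=.2); bot.servo_line([x,y,z],velocity=.08); st("at")
    hand.move_gripper(0.005,strength=grip); st("gripped")
    bot.servo_line([x,y,z+.03],velocity=.08); bot.servo_line([x,y,up],velocity=.25); return st("lifted")
def place(n,z,psi,opening,up=.18,dx=0,dy=0):
    x,y=PKT[n][0]+dx,PKT[n][1]+dy
    bot.reach([x,y,up],ori(psi)); st("above"); bot.servo_line([x,y,z+.03],velocity=.2); bot.servo_line([x,y,z+.006],velocity=.06); st("near")
    bot.servo_line([x,y,z],velocity=.02); st("down")
    hand.move_gripper(opening); st("open"); bot.servo_line([x,y,z+.04],velocity=.08); bot.servo_line([x,y,up],velocity=.25); st("clear")
E
python3 - <<'E'
from act import *
pick("LS",.038,5.9*D,.055); snap("side","ls_s"); snap("wrist","ls_w")
E
```

```text
at t 7.66 p [0.4668 0.0707 0.0383] F [-0.2 -0.6 -0.4] w 0.0549
gripped t 8.11 p [0.4678 0.0708 0.0386] F [2.3 0.3 4.5] w 0.0137
lifted t 9.23 p [0.4658 0.0706 0.1789] F [-0.3 -0.1 -2.7] w 0.0141
```

View pics/ls_s.png

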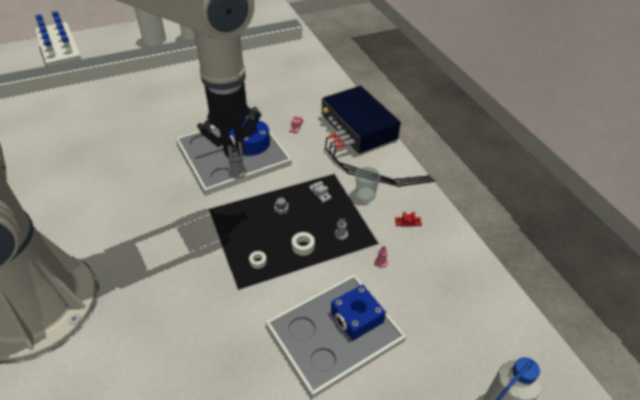

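View pics/ls_w.png

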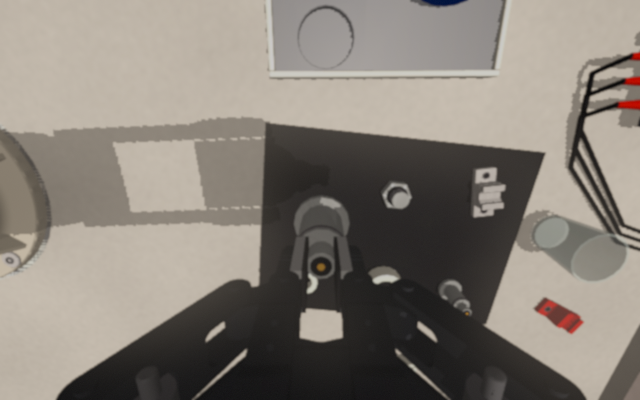

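Opening of 14 mm suggests the jaws may be holding the 16 mm connector rather than the barrel. I'll look closer before moving on.

```bash
python3 - <<'E'
import cv2
a=cv2.imread("pics/ls_w.png")[170:330,240:400]; b=cv2.imread("pics/ls_s.png")[90:200,180:290]
cv2.imwrite("pics/ls_z.png",cv2.hconcat([cv2.resize(a,(400,400),interpolation=3),cv2.resize(b,(400,400),interpolation=3)]))
E
```

```text
(no output)
```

View pics/ls_z.png

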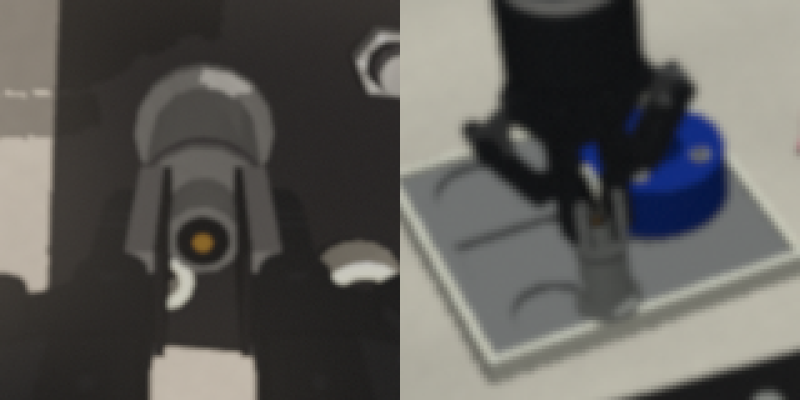

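```bash
python3 - <<'E'
from act import *
S=dict(np.load("pics/ls_s.npz"));Wc=dict(np.load("pics/ls_w.npz"))
for z in np.arange(.11,.23,.01): print(round(z,3),proj(S,[.4658,.0706,z])[0].round(1),proj(Wc,[.4658,.0706,z])[0].round(1))
print(tri([(S,(180+597/3.636,90+217/3.636)),(Wc,(240+203/2.5,170+243/2.5))]))
M=R.from_quat(get_obs()["orientation"]).as_matrix();o=ray(Wc,(0,0))[0]; print(M.T@(o-get_obs()["position"]),M.round(3).tolist())
E
```

```text
0.11 [238.  183.2] [322.6 206.2]
0.12 [237.6 180. ] [322.7 210.4]
0.13 [237.1 176.6] [322.7 214.9]
0.14 [236.6 173.3] [322.8 219.8]
0.15 [236.1 169.9] [322.8 225.2]
0.16 [235.6 166.5] [322.9 231.2]
0.17 [235.1 163. ] [322.9 237.8]
0.18 [234.6 159.4] [323.  245.1]
0.19 [234.1 155.9] [323.1 253.3]
0.2 [233.6 152.2] [323.2 262.6]
0.21 [233.1 148.6] [323.2 273.1]
0.22 [232.5 144.8] [323.4 285. ]
(array([0.57321076, 0.01237883, 0.18348179]), [0.1124452681638771, 0.11244526816387729])
[-0.07987252 -0.15509433 -0.00072483] [[0.103, -0.004, 0.995], [-0.995, -0.001, 0.103], [0.0, -1.0, -0.004]]
```

The wrist and side views agree. The sensor hangs plumb and hasn't slipped: its pin is at wrist (321,267), so z≈0.2045. But the fingertips sit at the barrel shoulder, about 12 mm behind the TCP instead of 17 mm ahead. The hold is secure, so I'll place it with the measured geometry and lower the later grasps to match.

```bash
python3 - <<'E'
from act import *
print(bot.tcp_to_tips)
place("LS",.0425,5.9*D,.045); snap("wrist","ls_p"); snap("top","ls_pt")
E
python3 - <<'E'
import cv2
a=cv2.imread("pics/ls_p.png"); b=cv2.imread("pics/ls_pt.png")[190:320,130:260]
cv2.imwrite("pics/ls_pz.png",cv2.hconcat([cv2.resize(a[100:400,160:480],(427,400),interpolation=3),cv2.resize(b,(373,400),interpolation=3)]))
E
```

```text
0.017
above t 9.97 p [0.4536 0.2162 0.1787] F [ 0.6  0.4 -2.3] w 0.0138
near t 11.21 p [0.4543 0.216  0.0482] F [ 0.7 -0.  -3. ] w 0.0139
down t 11.66 p [0.4548 0.2161 0.0426] F [ 1.3  0.2 -1.3] w 0.0136
open t 12.06 p [0.4545 0.216  0.0425] F [ 0.8 -0.6 -0.2] w 0.0451
clear t 13.25 p [0.4543 0.2159 0.1799] F [ 0.4 -0.6 -0.2] w 0.0447
```

View pics/ls_pz.png

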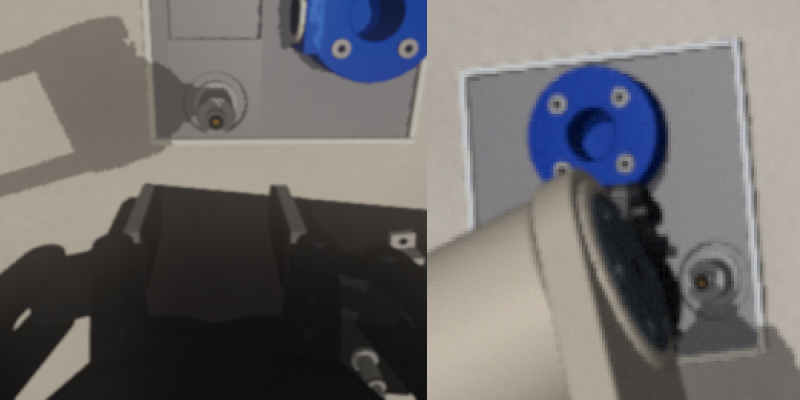

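The large sensor stands in its pocket, roughly concentric with the rim (wrist crop (215,110), top crop (705,280)). To settle the tip offset, I'll lower the fingers gently onto an empty patch of mat at two openings and read the wrist force.

```bash
python3 - <<'E'
from act import *
def touch(w,x,y,z0):
    hand.move_gripper(w); bot.servo_line([x,y,z0],velocity=.1); bot.dwell(.1); f0=get_obs()["wrist_force"][2]; z=z0
    while z>-.035:
        z-=.0015; bot.servo_line([x,y,z],velocity=.03); o=get_obs()
        if abs(o["wrist_force"][2]-f0)>2.5: break
    st(f"touch w={w} z={z:.4f}"); bot.servo_line([x,y,z0],velocity=.1)
bot.reach([.51,0,.1],ori(5.9*D)); 
touch(.054,.51,0,-.004+.008)
touch(.024,.51,0,0.004)
E
```

```text
touch w=0.054 z=-0.0140 t 18.76 p [ 0.5102 -0.     -0.0137] F [-0.5 -0.5  4.7] w 0.0541
touch w=0.024 z=-0.0110 t 22.34 p [ 0.5102  0.     -0.0101] F [-4.1 -0.2 16.1] w 0.0238
```

Tips sit 15.7 mm behind the TCP at 54 mm opening and about 12 mm behind at 24 mm. Now the foot, with heights from this calibration.

```bash
python3 - <<'E'
from act import *
bot.servo_line([.51,0,.18],velocity=.25)
pick("foot",-.001,12.25*D,.042); snap("wrist","ft_w"); snap("side","ft_s")
E
python3 - <<'E'
import cv2
a=cv2.imread("pics/ft_w.png"); b=cv2.imread("pics/ft_s.png")[120:240,260:380]
cv2.imwrite("pics/ft_z.png",cv2.hconcat([cv2.resize(a[100:400,160:480],(427,400),interpolation=3),cv2.resize(b,(373,400),interpolation=3)]))
E
```

```text
at t 25.95 p [ 0.6606  0.0716 -0.0017] F [-0.  -0.3 -0.3] w 0.042
gripped t 26.24 p [ 6.614e-01  7.170e-02 -6.000e-04] F [-0.2 -0.1  1.4] w 0.0226
lifted t 27.52 p [0.66   0.0715 0.1785] F [-1.2 -0.1 -2.1] w 0.0226
```

View pics/ft_z.png

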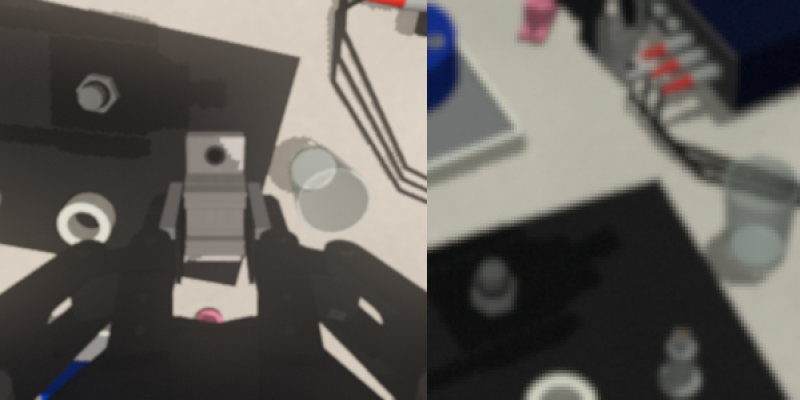

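The foot is held square across the saddle (wrist crop (215,215)) and the beaker is untouched. Placing it.

```bash
python3 - <<'E'
from act import *
place("foot",.0035,95.9*D,.034)
pick("LC",-.0035,5.9*D,.064); snap("wrist","lc_w"); 
E
python3 - <<'E'
import cv2
a=cv2.imread("pics/lc_w.png")
cv2.imwrite("pics/lc_z.png",cv2.resize(a,None,fx=1.25,fy=1.25))
E
```

```text
above t 28.79 p [0.447  0.2915 0.1797] F [ 1.1 -0.3 -0.9] w 0.0228
near t 30.23 p [0.4463 0.2917 0.0092] F [ 0.2 -0.2 -0.5] w 0.0231
down t 30.68 p [0.4465 0.2918 0.0034] F [-0.3  0.2 -0.6] w 0.0228
open t 30.94 p [0.4465 0.2918 0.0035] F [0.1 0.2 0.1] w 0.0338
clear t 32.29 p [0.4458 0.2913 0.1787] F [-0.5 -0.1 -0.6] w 0.034
at t 35.55 p [ 0.5619 -0.0689 -0.004 ] F [ 0.2 -0.5  0.2] w 0.064
gripped t 35.83 p [ 0.5626 -0.0689 -0.003 ] F [-0.3  0.4  1.8] w 0.048
lifted t 37.12 p [ 0.5613 -0.0688  0.1786] F [-0.5  0.4  0.4] w 0.0475
```

View pics/lc_z.png

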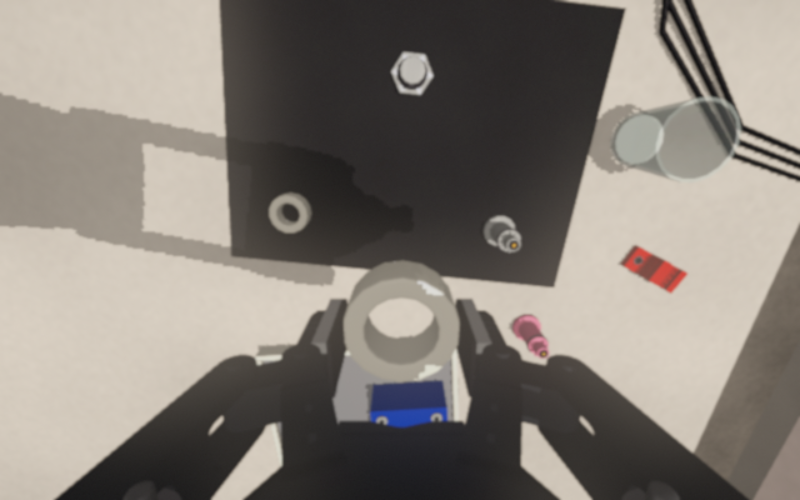

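The collar is held level between the pads at (400,320), and the small collar is untouched. I'll place it and view the round kit.

```bash
python3 - <<'E'
from act import *
place("LC",.0010,5.9*D,.058)
bot.reach([.50,.22,.24],ori(-90*D)); bot.dwell(.2); snap("wrist","rk_w")
st()
E
python3 - <<'E'
import cv2
a=cv2.imread("pics/rk_w.png")
cv2.imwrite("pics/rk_z.png",cv2.resize(a[60:320,60:400],None,fx=2.2,fy=2.2,interpolation=3))
E
```

```text
above t 38.82 p [0.4398 0.3606 0.1799] F [ 0.5 -0.4 -0.2] w 0.0477
near t 40.26 p [0.4391 0.3613 0.0067] F [ 0.4  0.5 -0.7] w 0.0479
down t 40.71 p [0.4394 0.3615 0.001 ] F [0.3 0.9 0.1] w 0.0475
open t 40.98 p [0.4392 0.3614 0.0009] F [-1.2  0.2  0.2] w 0.0583
clear t 42.33 p [0.4386 0.3609 0.1787] F [-0.7  0.3  0.1] w 0.0578
 t 43.85 p [0.4998 0.2203 0.2398] F [-0.3 -0.3  0. ] w 0.0581
```

View pics/rk_z.png

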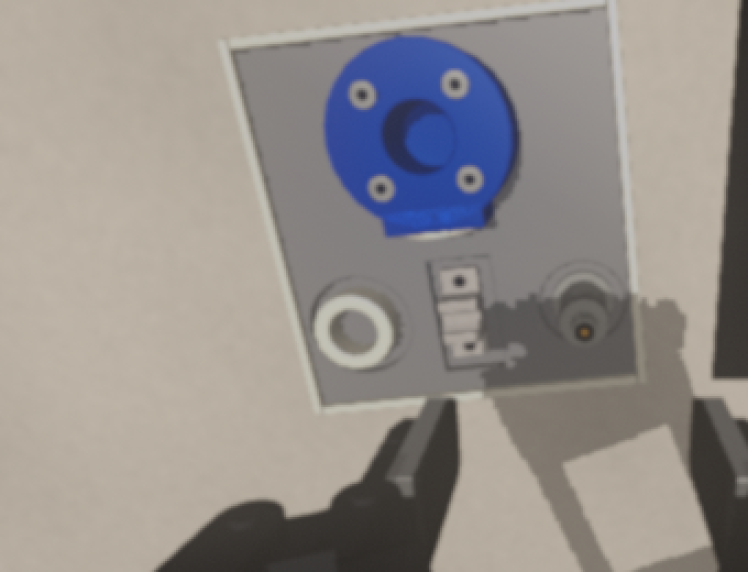

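All three round-kit parts sit inside their pockets: collar (355,330), foot (460,312), sensor (583,300). Next the small sensor and the plug.

```bash
python3 - <<'E'
from act import *
bot.reach([.6,-.0,.24],ori(10*D))
pick("SS",.006,10.3*D,.042); snap("wrist","ss_w")
E
python3 - <<'E'
import cv2
a=cv2.imread("pics/ss_w.png")
cv2.imwrite("pics/ss_z.png",cv2.resize(a[130:350,200:440],None,fx=2.5,fy=2.5,interpolation=3))
E
```

```text
at t 47.92 p [ 0.6543 -0.0686  0.0054] F [-0.3  0.9 -0.2] w 0.0421
gripped t 48.25 p [ 0.6551 -0.0687  0.0065] F [0.1 0.1 1.7] w 0.0183
lifted t 49.5 p [ 0.6537 -0.0685  0.1785] F [-0.2  0.1 -1.3] w 0.0183
```

View pics/ss_z.png

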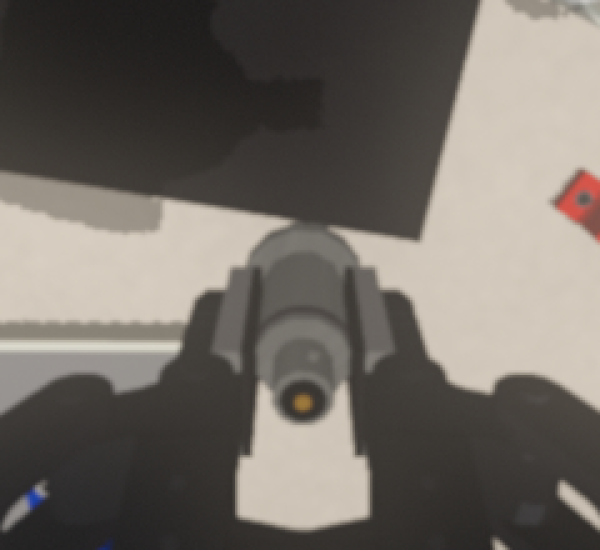

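The small sensor is gripped upright on its barrel (pin at (302,402)). Placing it, then the plug.

```bash
python3 - <<'E'
from act import *
place("SS",.0105,10.3*D,.036)
pick("plug",.006,10.3*D,.040); snap("wrist","pl_w")
E
python3 - <<'E'
import cv2
a=cv2.imread("pics/pl_w.png")
cv2.imwrite("pics/pl_z.png",cv2.resize(a,None,fx=1.25,fy=1.25,interpolation=3))
E
```

```text
above t 50.74 p [ 0.4976 -0.3385  0.1798] F [ 0.6 -0.2 -1.4] w 0.0184
near t 52.14 p [ 0.4968 -0.3391  0.0162] F [ 0.8  0.3 -0.9] w 0.0182
down t 52.59 p [ 0.4971 -0.3393  0.0105] F [0.4 0.4 0. ] w 0.0184
open t 52.91 p [ 0.497  -0.3392  0.0105] F [ 0.1 -0.7 -0. ] w 0.0359
clear t 54.23 p [ 0.4963 -0.3387  0.1787] F [ 0.5  0.9 -0.4] w 0.0361
at t 57.33 p [0.5553 0.0585 0.0055] F [-0.6 -0.1 -1. ] w 0.0397
gripped t 57.65 p [0.5559 0.0585 0.0065] F [ 0.6 -0.9  2.8] w 0.0177
lifted t 58.9 p [0.5546 0.0584 0.1786] F [-0.2 -0.1 -0.6] w 0.0179
```

View pics/pl_z.png

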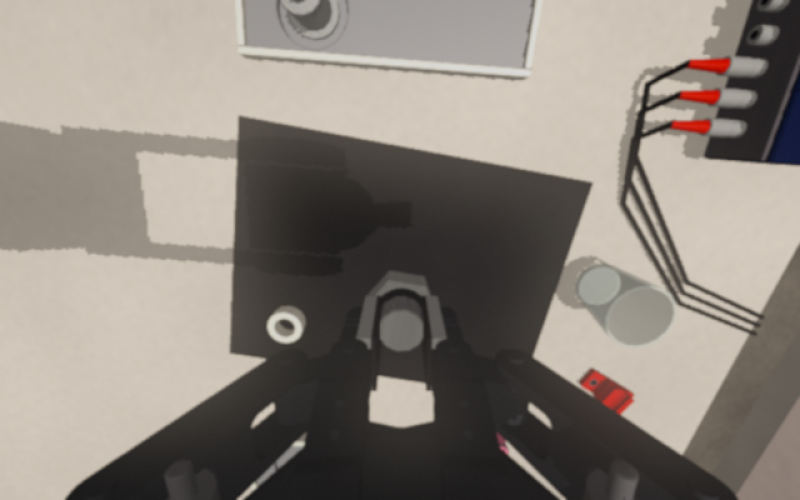

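The plug is gripped by its thread at (400,325). I'll place it and then survey both kits from two wrist positions each.

```bash
python3 - <<'E'
from act import *
place("plug",.0105,10.3*D,.036,up=.2)
for n,y in [("v1",-.22),("v2",-.02),("v3",.15),("v4",.30)]:
    bot.reach([.50,y,.24],ori(-90*D)); bot.dwell(.25); snap("wrist",n)
st()
E
cat > crop.py <<'E'
import cv2,sys
def crop(n,x0,y0,x1,y1,f,out):
    im=cv2.imread(f"pics/{n}.png")[y0:y1,x0:x1]; im=cv2.resize(im,None,fx=f,fy=f,interpolation=cv2.INTER_CUBIC)
    for x in range((x0+19)//20*20,x1,20): cv2.line(im,((x-x0)*f+f//2,0),((x-x0)*f+f//2,6),(0,255,255),1); cv2.putText(im,str(x),((x-x0)*f-8,18),0,.35,(0,255,255),1)
    for y in range((y0+19)//20*20,y1,20): cv2.line(im,(0,(y-y0)*f+f//2),(6,(y-y0)*f+f//2),(0,255,255),1); cv2.putText(im,str(y),(8,(y-y0)*f+4),0,.35,(0,255,255),1)
    cv2.imwrite(f"pics/{out}.png",im)
a=sys.argv; crop(a[1],*map(int,a[2:7]),a[7])
E
for n in v1 v2 v3 v4; do cp pics/$n.png pics/full_$n.png; done
python3 -c "
import cv2
a=[cv2.resize(cv2.imread(f'pics/v{i}.png'),(400,250)) for i in (1,2,3,4)]
cv2.imwrite('pics/vall.png',cv2.vconcat([cv2.hconcat(a[:2]),cv2.hconcat(a[2:])]))"
```

```text
above t 60.21 p [ 0.4832 -0.2636  0.1996] F [ 0.8  0.5 -1.5] w 0.0182
near t 61.71 p [ 0.4828 -0.2644  0.0162] F [ 0.2 -0.8 -0.6] w 0.0179
down t 62.16 p [ 0.483  -0.2645  0.0105] F [ 0.4 -0.2 -0.9] w 0.0179
open t 62.48 p [ 0.483  -0.2645  0.0105] F [-0.3  0.4 -0.2] w 0.0361
clear t 63.88 p [ 0.4822 -0.2641  0.1986] F [ 0.4 -0.9 -0.9] w 0.0363
 t 68.87 p [0.5003 0.299  0.2402] F [-0.1 -0.5 -0. ] w 0.0358
```

View pics/vall.png

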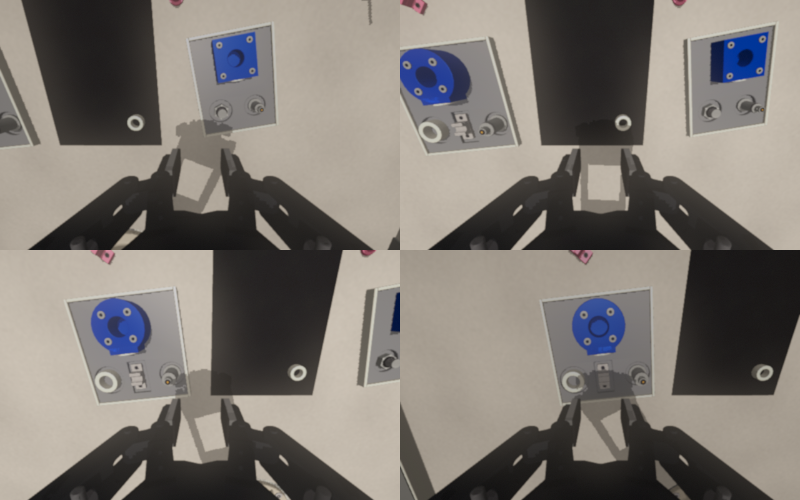

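```bash
python3 crop.py v1 295 110 445 220 5 d1; python3 crop.py v2 470 120 630 220 4 d2; python3 crop.py v3 130 150 310 260 4 d3; python3 crop.py v2 20 160 200 250 4 d2r
```

```text
(no output)
```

View pics/d1.png

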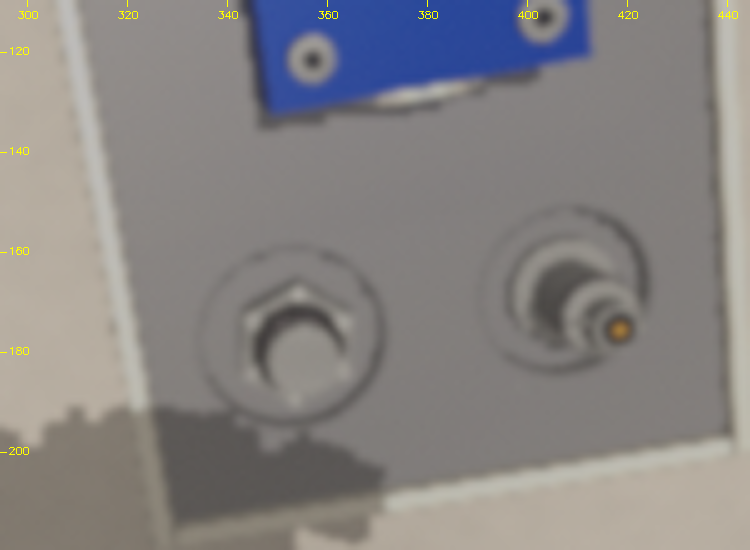

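View pics/d2.png

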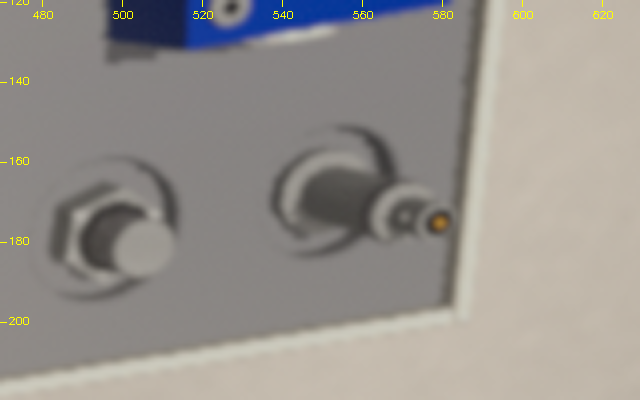

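View pics/d3.png

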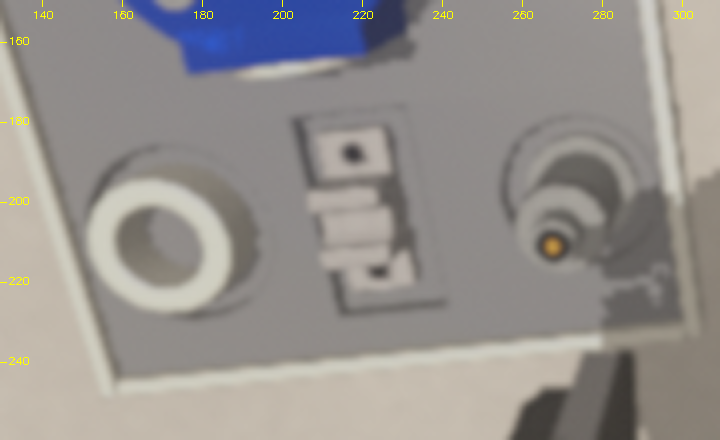

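View pics/d2r.png

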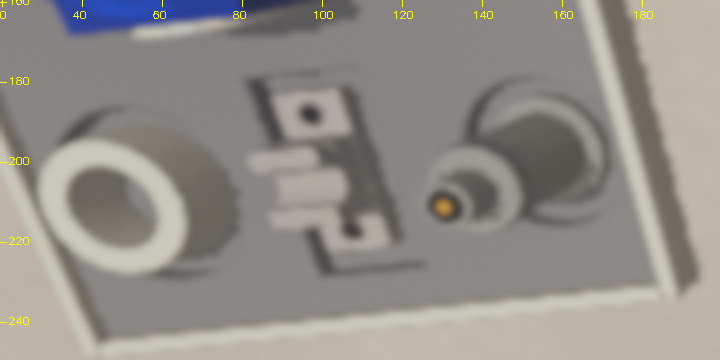

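```bash
python3 - <<'E'
from act import *
V={i:dict(np.load(f"pics/v{i}.npz")) for i in (1,2,3)}
Q={"r":(.5065,.2976,.1032),"s":(.5415,-.292,.1848)}
def loc(k,p):
    q=Q[k];c,s=np.cos(q[2]),np.sin(q[2]);d=p[:2]-q[:2];return np.array([c*d[0]+s*d[1],-s*d[0]+c*d[1]])
for n,k,a,ua,b,ub,h in [("SS","s",1,(419,175.6),2,(580,175.5),.056),("plug","s",1,(356.2,181.6),2,(505.8,181.8),.035),("LS","r",3,(268,211.2),2,(130.8,211.5),.068),("LC","r",3,(169.8,211.8),2,(48.3,211.5),.028),("holeA","r",3,(218,188.3),2,(97.5,188.3),.014),("holeB","r",3,(224.5,217.8),2,(107.8,217.5),.014)]:
    p,r=tri([(V[a],ua),(V[b],ub)]); print(n,"tray xy mm",(1e3*loc(k,p)).round(1),"top z",p[2].round(4),"expect",h,"res",np.round(1e3*np.array(r),1))
E
```

```text
SS tray xy mm [-53.4 -38.6] top z 0.0569 expect 0.056 res [0.1 0.1]
plug tray xy mm [-53.5  37. ] top z 0.0336 expect 0.035 res [0.2 0.2]
LS tray xy mm [-60.7 -75.8] top z 0.0692 expect 0.068 res [0.1 0.1]
LC tray xy mm [-61.8  71.1] top z 0.0272 expect 0.028 res [0.3 0.3]
holeA tray xy mm [-38.6   2. ] top z 0.0141 expect 0.014 res [0.1 0.1]
holeB tray xy mm [-83.2   1.9] top z 0.0149 expect 0.014 res [0.3 0.3]
```

All five are within 2 mm of their pocket centres, with top heights within 1.5 mm of being on the floor. Last, a top view to check the small collar and beaker, then hand in.

```bash
python3 - <<'E'
from act import *
bot.goto_joints([-1.136,0.353,1.633,0,1.155,0]); bot.dwell(.3); snap("top","fin_t"); st()
a=cv2.imread("pics/top0.png");b=cv2.imread("pics/fin_t.png")
for n,(x,y) in {"collar":(355,279),"beaker":(312,147)}.items():
    t=a[y-14:y+15,x-14:x+15]; r=cv2.matchTemplate(b[y-30:y+31,x-30:x+31],t,cv2.TM_CCOEFF_NORMED); _,m,_,l=cv2.minMaxLoc(r); print(n,"shift px",l[0]-16,l[1]-16,"score",round(m,3))
cv2.imwrite("pics/fin_z.png",cv2.resize(b[100:330,130:500],None,fx=2.1,fy=2.1))
E
```

```text
t 72.36 p [ 0.2649 -0.5664  0.2195] F [ 0.5  0.1 -0.1] w 0.0363
collar shift px 0 0 score 0.999
beaker shift px 0 0 score 0.998
```

View pics/fin_z.png

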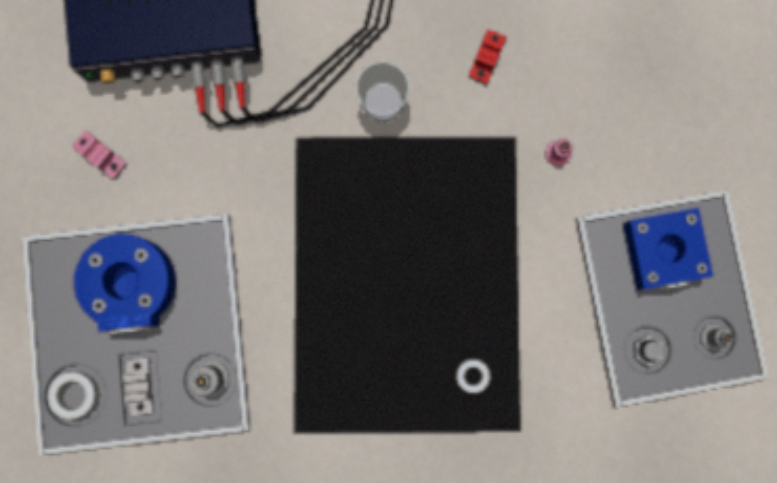

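The top view shows all five parts centred in their pockets, only the small collar left on the mat at (473,376), and the beaker at (383,98) unmoved.

```bash
python3 -c "
from workcell import hand_in
print(hand_in())"
```

```text
the job is handed in; nothing more can be done
None
```

All five parts are in their own pockets, upright, and the job was handed in at about 72 s of the 128 s allowed; it reported no verdict. The large sensor, foot and large collar are in the round kit, and the small sensor and plug are in the square kit.

- **Last checks:** from two wrist views, every part is within about 2 mm of its pocket centre. Top heights are within 1.5 mm of the values for lying on the pocket floor. In the top camera, the small collar and the beaker show no shift (0 px).
- **Fingertip position:** the text puts the fingertips 17 mm ahead of the TCP. In the pictures and in a touch test on the mat they stood 12 to 16 mm behind it. Because of this, the large sensor was gripped by its connector instead of its barrel. It held without slipping and was set down safely, and I corrected the heights for the other four parts.
- **Tray fit:** the first fit from the tray rim corners was off by up to 3 px (about 4 mm), so I used the pocket outlines instead.

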